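# Put the seasonings and the lime back where they belong

## Robot

A 6-joint arm with a two-finger parallel gripper is mounted at the origin on a cart in front of the work surface, level with it; the furniture and walls round the work are solid. World frame = base frame: x ahead of the robot, y to its left, z up, the work surface at z = 0. Lengths are in m, angles in rad, forces in N, time in s.
With the tool pointing down it reaches from about 0.3 to 0.825 m from the base axis. Payload 5.4 kg.
Tool frame: the origin (TCP) lies at the very end of the fingers, on their centre line; the grasp point (between the pads) lies 19 mm behind it; z points along the fingers, y is the line along which they close (so a half turn about z gives the same grasp; the last joint's range is limited). The gripper opens to 92 mm and grips with 3 to 60 N. Pads are 20 mm wide; open, the fingers measure 128 mm over their backs; the gripper's body (75 mm by 189 mm) begins 69 mm behind the grasp point.
Start: joints at [1.053, 0.158, 1.597, -0, 1.386, -0.21], TCP at [0.174, 0.548, 0.178] pointing down, gripper open.
Joint ranges: [-2.91, 2.91], [-0.94, 2.29], [0.18, 2.7], [-1.29, 4.43], [0.17, 2.64], [-3, 3]. Speed limits (rad/s): [2.57, 2.57, 3.14, 3.14, 3.14, 3.14].

## Interface

Orientations are given as a rotation vector (axis times angle).
In Python, from workcell import bot gives the robot as it stands. Calls block until the motion is done:
- bot.goto(position, orientation): joint-space move of the TCP to a pose.
- bot.line_to(position, rot=None, max_speed=0.15): straight line of the TCP; rot=None keeps the orientation; max_speed is the mean speed in m/s.
- bot.set_joints(angles): joint-space move.
- bot.set_gripper(opening, newtons=None): opening from 0.0 (shut) to 1.0 (fully open); newtons is the grip in N (None keeps the last); returns when the fingers have stopped.
- bot.hold(seconds).
- bot.inverse_kinematics(position, orientation): joint angles nearest the present ones, or None.
- bot.read_camera(name): name is "side" or "top" or "wrist"; returns a dict with "pixels" (480x640x3 uint8, blue, green, red), "fx", "fy", "cx", "cy" (pixels), "R" (3x3) and "t" (3): a world point X has camera coordinates R X + t. Camera axes: x right, y down, z forward; pixel columns grow to the right and rows downward; lengths in m; the calibration is good to about 2 mm. The wrist camera is an equidistant fisheye: a pixel r from the principal point sees the ray r / f radians off the axis. A picture is of the moment at which its call begins. There is no depth.
A pose or a line that the arm cannot do raises bot.MotionError and nothing moves.
- bot.job_done(): hands the job in; it is judged then, once.
Readings, each from a call of its own:
- bot.current_clock(): time.
- bot.current_joints(): joint angles.
- bot.current_joint_vel(): joint speeds.
- bot.current_effort(): joint torques, N m.
- bot.current_ee_pos(): TCP position.
- bot.current_tool_rot(): TCP orientation.
- bot.current_contact_force(): force on the tool from outside, world axes, zero at the start.
- bot.current_ft_torque(): the same for the moment, N m.
- bot.current_opening(): opening from 0.0 (shut) to 1.0 (fully open).
- bot.current_grip_force(): force on a finger pad.
Only numpy, scipy, OpenCV 4.12 (cv2) and the standard library are available. Lean on these libraries where they do the work, as an engineer would, in place of code of your own. Each camera call takes 0.05 s, during which the arm holds its last target. There are 200 camera calls.

## Task

Cooking is over: sort the things left on the worktop back into their places. Stand the two loose spice jars upright in the two free bays of the spice rack, one in each, stand the pepper mill in the wide well of the cruet stand and the salt shaker in its narrow well, and put the lime in the fruit bowl. The spice jar already in the rack must stay standing in its bay, and the lemon must stay in the bowl.

Things in the scene. Friction and masses are not known exactly. Their poses are not given: they have to be found in the camera images.
- spice_jar_a: loose spice jar, a round glass jar with a label and a green screw cap, 46 mm diameter, 106 mm tall, 0.11 kg, standing upright; origin at the centre of its underside, z up. Same size as spice_jar_b; the two are interchangeable
- spice_jar_b: loose spice jar, a round glass jar with a label and a green screw cap, 46 mm diameter, 106 mm tall, 0.11 kg, standing upright; origin at the centre of its underside, z up. Same size as spice_jar_a; the two are interchangeable
- pepper_mill: turned brown wooden pepper mill, 170 mm tall, body 58 mm diameter at the foot, round head 50 mm diameter between 123 and 159 mm above the foot with a small metal knob on top, 0.18 kg, standing upright; the head does not turn. Origin at the centre of its underside, z up
- salt_shaker: small round salt shaker of white ceramic with a domed steel cap, 45 mm diameter near the foot, 39 mm at the shoulder, cap 40 mm diameter between 66 and 80 mm above the foot, 92 mm tall in all, 0.12 kg, standing upright; origin at the centre of its underside, z up
- lime: whole green lime, 53 x 46 x 48 mm, lying loose on the worktop (it can roll); origin at the bottom of its skin as it lies at the start, so its centre is 24 mm up its own z axis
- spice_rack: low wooden spice rack, fixed: open tray 78 x 208 mm, three square bays in a row along its own y, each 62 x 62 mm inside, at y = -66, 0, +66 mm. Origin at the centre of its underside, z up; bay floor 6 mm above it, dividers 30, long walls 36, end walls 44 mm high. The bay at +66 mm holds spice_jar_in_rack; the other two are free. A long side roughly faces the robot
- cruet_stand: dark wooden cruet stand, fixed: block 96 (x) by 176 mm (y), 30 mm high, with two round wells whose floor is 8 mm above its underside, both at x = 0: wide well, 76 mm diameter, at y = +42 mm (pepper mill), narrow well, 60 mm diameter, at y = -46 mm (salt shaker). Low brass grips at the ends reach to y = +-102 mm. Origin at the centre of its underside, z up
- fruit_bowl: round white ceramic fruit bowl, fixed to the worktop, 180 mm across the rim, 50 mm high, with a flat inner floor of about 110 mm diameter 6 mm above its underside and flared sides. Origin at the centre of its underside, z up. A lemon already lies in the half towards its own +y; the half towards -y is free
- spice_jar_in_rack: spice jar that already stands in the end bay (y = +66 mm) of the spice rack; loose, 46 mm diameter, 106 mm tall; origin at the centre of its underside, z up. It stays there
- lemon: yellow lemon that already lies loose in the fruit bowl, about 83 mm (its x) x 58 x 58 mm; origin at the bottom of its skin as it lies at the start, its centre 29 mm up its own z axis. It stays in the bowl
Things that resemble listed ones, but are neither listed nor needed, are in the scene too. What is shaped like the spice_jar_a but orange is not meant. Several things look just like the lime: the one meant starts farthest to the robot's left.

How it is judged:
By the outcome, as a careful person would: the job done as asked, in the order asked, and still so for the second after the job is handed in, with the robot touching nothing.
It also fails if it takes over 125 s, if anything falls off the work surface, if the arm or the gripper's body presses on something with over 40 N, if the wrist force passes 120 N, or if a joint passes its speed limit or range.

## Working session

There is one attempt and no reset: what is moved stays moved. The work goes in short steps, each a Python script; the robot and the scene stay as the last script left them, time stands still between calls to the robot, and variables do not carry over. Pictures are saved under pics/ and viewed, at most 14 in all, crops included, and the job is handed in when it is done.

```bash
mkdir -p pics; ls
cat > h.py <<'E'
from workcell import bot
import numpy as np, cv2
def snap(n,f):
    c=bot.read_camera(n); cv2.imwrite('pics/'+f,c['pixels']); 
    np.savez('pics/'+f+'.npz',**c); return c
E
python3 - <<'E'
from h import *
np.set_printoptions(precision=4,suppress=True)
for n in('top','side','wrist'):
    c=snap(n,n+'0.png'); R=np.array(c['R']);print(n,c['fx'],c['fy'],c['cx'],c['cy'],-R.T@c['t'],R.tolist())
print(bot.current_tool_rot(),bot.current_clock())
E
```

```text
pics
top 489.3834718021875 489.3834718021875 321.3037086155419 240.53047945678261 [0.4135 0.0561 1.2627] [[-0.02978429748988757, -0.9995066047658827, 0.009972093682458879], [-0.9939457398947594, 0.02856007589037359, -0.1060951846701611], [0.10575803405932509, -0.013071690575972092, -0.9943059736003766]]
side 437.5222315673008 437.5222315673008 315.09578577794105 238.15282105200436 [0.5619 0.7958 0.6411] [[-0.9999503475594225, 0.00809511708716955, 0.00581132473148234], [0.0003842416006475614, 0.6140581564705283, -0.7892606874983755], [-0.009957649028864922, -0.7892192658262728, -0.6140307774651502]]
wrist 371.64829954431775 371.64829954431775 323.02335730679334 242.19715384175942 [0.0978 0.5711 0.3843] [[0.3040050712965031, 0.952668480704101, -0.001918983832596815], [0.9152699636765598, -0.29151081976868237, 0.27803297565091395], [0.26431384794883306, -0.08627982284829175, -0.9605696132773256]]
[-0.4815 -3.104   0.0021] 0.15
```

View pics/top0.png

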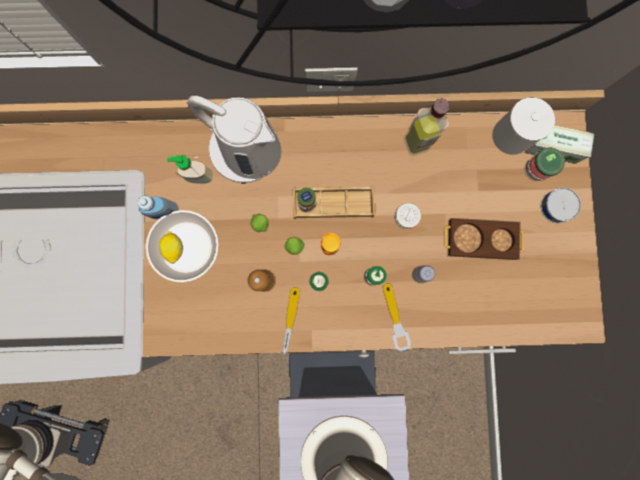

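View pics/side0.png

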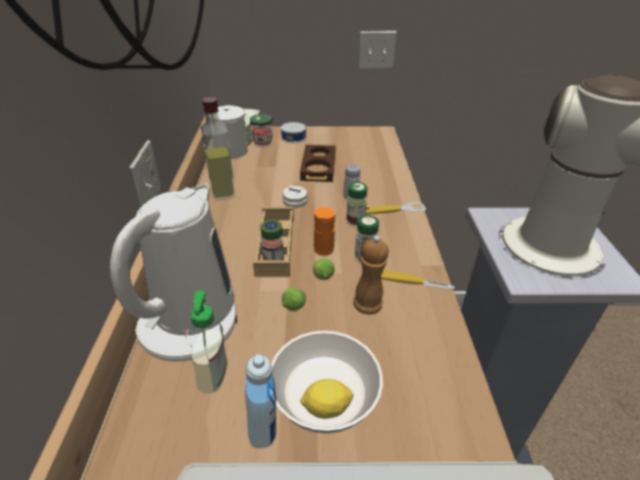

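The top view shows loose jars at (319,281) and (376,275), and an orange look-alike at (331,243). The mill is at (261,281), the limes at (260,223) and (294,245), the rack at (334,202), the cruet stand at (484,239) and the bowl at (182,246).

Things that could be mistaken for each target:
- **Lime:** (260,223) is leftmost and is the one I choose; (294,245) is not.
- **Jars:** green caps at (319,281) and (376,275) are the ones I choose. The orange one at (331,243), the big red jar at (547,163) and the rack jar at (306,199) are not.
- **Shaker:** (426,274) is my likely choice; the low white thing at (408,216) is not.

I'll check these in a crop.

Run:
```python
import cv2
a=cv2.imread('pics/top0.png')[180:310,230:530]; b=cv2.imread('pics/side0.png')[140:320,230:440]
a=cv2.resize(a,(780,338),interpolation=3); b=cv2.resize(b,(700,600),interpolation=3)
cv2.imwrite('pics/ta.png',a);cv2.imwrite('pics/sb.png',b)
```

```text
(no output)
```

View pics/ta.png

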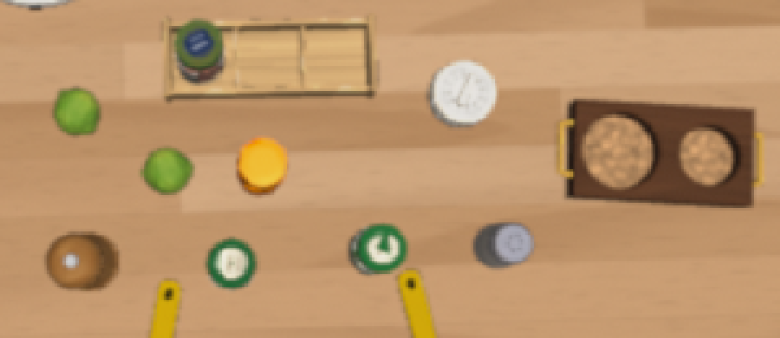

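View pics/sb.png

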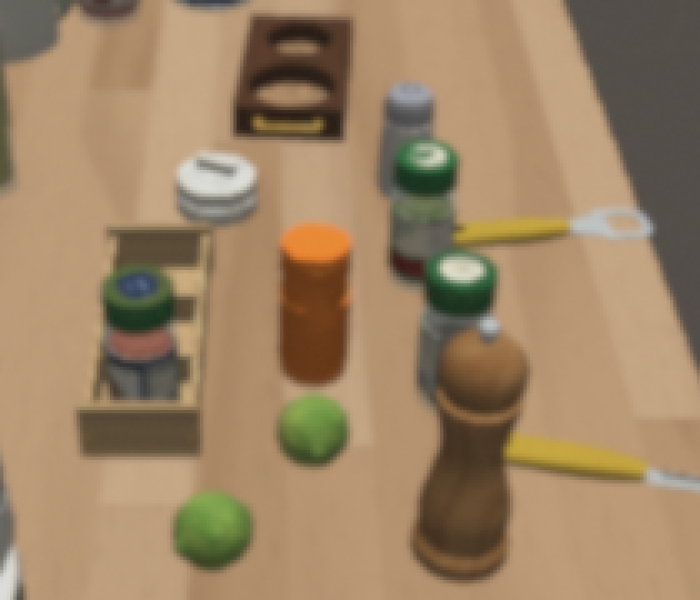

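The crops show the shaker is the grey-white one with a steel cap at top (427,273); the low white disc at (408,216) is a timer. The leftmost lime is at (259,223). The caps are at (319,281) and (376,275), and the mill knob is at (257,280). Next I'll measure.

```bash
cat >> h.py <<'E'
def ray(c,px):
    R=np.array(c['R']);o=-R.T@np.array(c['t'])
    d=R.T@np.array([(px[0]-c['cx'])/c['fx'],(px[1]-c['cy'])/c['fy'],1]);return o,d
def onz(c,px,z):
    o,d=ray(c,px);return o+d*(z-o[2])/d[2]
def tri(c1,p1,c2,p2):
    (o1,d1),(o2,d2)=ray(c1,p1),ray(c2,p2)
    s=np.linalg.lstsq(np.c_[d1,-d2],o2-o1,rcond=None)[0]
    a,b=o1+s[0]*d1,o2+s[1]*d2;return (a+b)/2,np.linalg.norm(a-b)
def blobs(c,lo,hi,amin=25):
    m=cv2.inRange(cv2.cvtColor(c['pixels'],cv2.COLOR_BGR2HSV),np.array(lo),np.array(hi))
    cs,_=cv2.findContours(cv2.morphologyEx(m,cv2.MORPH_CLOSE,np.ones((5,5))),cv2.RETR_EXTERNAL,cv2.CHAIN_APPROX_NONE)
    return [k for k in cs if cv2.contourArea(k)>amin]
E
python3 - <<'E'
from h import *
np.set_printoptions(precision=3,suppress=True)
T=np.load('pics/top0.png.npz');S=np.load('pics/side0.png.npz')
def show(c,name,lo,hi,z=None,roi=None,amin=40):
    for k in blobs(c,lo,hi,amin):
        (x,y),(w,h),a=cv2.minAreaRect(k)
        if roi and not(roi[0]<x<roi[2] and roi[1]<y<roi[3]):continue
        print(name,np.array([x,y,w,h,a]), onz(c,(x,y),z)[:2] if z is not None else '')
show(T,'capT',(55,90,30),(90,255,255),.106,(290,180,420,300))
show(S,'capS',(55,90,30),(90,255,255),None,(240,160,420,300))
show(T,'limeT',(30,110,50),(50,255,255),.024,(230,190,320,270))
show(S,'limeS',(30,110,50),(50,255,255),None,(240,240,420,330))
show(T,'shakT',(105,20,110),(140,140,255),.082,(400,250,450,300))
show(S,'shakS',(105,20,60),(140,140,255),None,(335,150,365,205))
show(T,'cruetT',(0,20,0),(25,255,95),.03,(440,200,530,270),500)
show(T,'millT',(5,100,30),(15,255,150),None,(240,260,280,300))
show(T,'bowlT',(0,0,90),(180,60,255),.05,(145,205,220,290),1000)
show(T,'lemonT',(20,170,100),(30,255,255),.035,(145,205,220,290))
for n,p,z in [('knob',(257.3,280.4),.166),('shak',(427.3,273.5),.086)]: print(n,onz(T,p,z))
print('triknob',tri(T,(257.3,280.4),S,(230+489*.3,140+327*.3)))
print('trijar1',tri(T,(319.2,281.2),S,(230+463*.3,140+268*.3)))
print('trijar2',tri(T,(376.8,274.5),S,(230+430*.3,140+154*.3)))
print('trishak',tri(T,(427.5,273.5),S,(230+411*.3,140+93*.3)))
print('trilime',tri(T,(259.5,222.7),S,(230+213*.3,140+529*.3)))
print('mill foot side', onz(S,(230+461*.3,140+552*.3),0.0))
def crop(px):return (230+px[0]/2.6,180+px[1]/2.6)
for n,p,z in [('FL',(167,98),.044),('FR',(373,95),.044),('BR',(369,17),.044),('BL',(167,20),.044)]: print('rack',n,onz(T,crop(p),z))
for n,p in [('wide',(618,150)),('narrow',(707,155))]: print(n,onz(T,crop(p),.028))
E
```

```text
capT [318.5   281.     16.263  16.263  45.   ] [0.441 0.05 ]
capT [376.    275.     16.971  16.971  45.   ] [ 0.451 -0.086]
capS [271.589 234.327   5.787  17.228  86.186] 
capS [366.936 226.195  19.406  13.729  10.008] 
capS [356.494 191.191  16.939  11.993  12.995] 
limeT [293.75  245.25   16.971  16.263  45.   ] [0.535 0.11 ]
limeT [259.  222.5  17.   16.   90. ] [0.596 0.197]
limeT [306.  196.5  16.   17.    0. ] [0.66  0.076]
limeS [293.5 298.5  21.   21.   90. ] 
limeS [323. 268.  18.  18.  90.] 
cruetT [483.472 238.969  71.054  36.408   3.366] [ 0.537 -0.372]
millT [261. 280.  22.  26.  90.] 
lemonT [170.25  247.25   24.749  22.627  45.   ] [0.538 0.42 ]
knob [0.445 0.187 0.166]
shak [ 0.452 -0.212  0.086]
triknob (array([0.445, 0.187, 0.167]), np.float64(0.0005910924030916137))
trijar1 (array([0.44 , 0.049, 0.107]), np.float64(0.0006181062419500374))
trijar2 (array([ 0.45 , -0.087,  0.109]), np.float64(0.003301388815397887))
trishak (array([ 0.451, -0.212,  0.088]), np.float64(0.00023101960754757256))
trilime (array([0.595, 0.196, 0.025]), np.float64(0.0006913369139988996))
mill foot side [0.447 0.191 0.   ]
rack FL [0.603 0.106 0.044]
rack FR [ 0.6   -0.093  0.044]
rack BR [ 0.677 -0.092  0.044]
rack BL [0.68  0.105 0.044]
wide [ 0.541 -0.333  0.028]
narrow [ 0.534 -0.42   0.028]
```

```bash
cat >> h.py <<'E'
from scipy.spatial.transform import Rotation as Ro
def down(deg):  # tool y at world angle deg
    a=np.radians(deg);y=np.array([np.cos(a),np.sin(a),0]);z=np.array([0,0,-1.])
    return Ro.from_matrix(np.c_[np.cross(y,z),y,z]).as_rotvec()
def pick(xy,zt,rot,op,N,zup):
    bot.set_gripper(op,N); bot.goto([*xy,zup],rot)
    bot.line_to([*xy,zt],max_speed=.15); bot.set_gripper(0,N)
    print('grip',bot.current_opening()*92,bot.current_grip_force())
    bot.line_to([*xy,zup],max_speed=.2); print('lifted',bot.current_opening()*92,bot.current_grip_force(),bot.current_clock())
def place(xy,zt,rot,op,zup):
    bot.goto([*xy,zup],rot); bot.line_to([*xy,zt+.04],max_speed=.2); bot.line_to([*xy,zt],max_speed=.06)
    print('down',bot.current_contact_force(),bot.current_opening()*92)
    bot.set_gripper(op); bot.line_to([*xy,zup],max_speed=.2); print('t',bot.current_clock())
E
python3 - <<'E'
from h import *
np.set_printoptions(precision=3,suppress=True)
T=np.load('pics/top0.png.npz')
def crop(px):return (230+px[0]/2.6,180+px[1]/2.6)
for p,z in [((235,57),.03),((302,57),.03),((200,43),.112)]: print(onz(T,crop(p),z))
print('bowl',onz(T,(182,246),.05), 'orange',onz(T,(331.5,242),.106))
for n,p in dict(j1=(.441,.05,.051),j2=(.451,-.087,.051),b0=(.64,.0065,.057),b1=(.639,-.0595,.25),mill=(.445,.187,.27),cr=(.54,-.332,.3),crn=(.534,-.419,.06),shk=(.452,-.212,.05),lime=(.595,.196,.01),bowl=(.54,.37,.03)).items():
    for d in(90,0,180):
        q=bot.inverse_kinematics(np.array(p),down(d)); print(n,d,q if q is None else np.array(q))
E
```

```text
[0.644 0.039 0.03 ]
[ 0.642 -0.027  0.03 ]
[0.642 0.072 0.112]
bowl [0.539 0.386 0.05 ] orange [0.532 0.017 0.106]
j1 90 [-0.161 -0.042  2.074 -0.     1.109 -1.731]
j1 0 [-0.161 -0.042  2.074 -0.     1.109 -0.161]
j1 180 [-0.161 -0.042  2.074  0.     1.109  2.981]
j2 90 [-0.455  0.     2.033  0.     1.109 -2.025]
j2 0 [-0.455  0.     2.033 -0.     1.109 -0.455]
j2 180 [-0.455  0.     2.033  0.     1.109  2.687]
b0 90 [-0.178  0.434  1.507  0.     1.2   -1.749]
b0 0 [-0.178  0.434  1.507 -0.     1.2   -0.178]
b0 180 [-0.178  0.434  1.507  0.     1.2    2.963]
b1 90 [-0.281  0.296  1.296  0.     1.55  -1.852]
b1 0 [-0.281  0.296  1.296 -0.     1.55  -0.281]
b1 180 [-0.281  0.296  1.296  0.     1.55   2.861]
mill 90 [ 0.147 -0.133  1.712 -0.     1.563 -1.424]
mill 0 [ 0.147 -0.133  1.712 -0.     1.563  0.147]
mill 180 [ 0.147 -0.133  1.712  0.     1.563 -2.995]
cr 90 [-0.742  0.266  1.236  0.     1.64  -2.312]
cr 0 [-0.742  0.266  1.236 -0.     1.64  -0.742]
cr 180 [-0.742  0.266  1.236  0.     1.64   2.4  ]
crn 90 [-0.843  0.523  1.379  0.     1.24  -2.414]
crn 0 [-0.843  0.523  1.379 -0.     1.24  -0.843]
crn 180 [-0.843  0.523  1.379  0.     1.24   2.299]
shk 90 [-0.681  0.106  1.925  0.     1.111 -2.252]
shk 0 [-0.681  0.106  1.925 -0.     1.111 -0.681]
shk 180 [-0.681  0.106  1.925  0.     1.111  2.46 ]
lime 90 [ 0.126  0.462  1.572 -0.     1.107 -1.445]
lime 0 [ 0.126  0.462  1.572 -0.     1.107  0.126]
lime 180 None
bowl 90 [ 0.417  0.5    1.475 -0.     1.167 -1.154]
bowl 0 [ 0.417  0.5    1.475 -0.     1.167  0.417]
bowl 180 [ 0.417  0.5    1.475  0.     1.167 -2.725]
```

Run:
```python
from h import *
np.set_printoptions(precision=3,suppress=True)
bot.line_to([.174,.548,.30],max_speed=.25)
r=down(0)
bot.goto([.441,.05,.30],r)
pick((.441,.05),.051,r,.78,20,.20)
place((.640,.0065),.058,r,.75,.20)
c=snap('top','top1.png');snap('side','side1.png')
cv2.imwrite('pics/c1.png',np.hstack([cv2.resize(c['pixels'][170:300,270:400],(400,400)),cv2.resize(np.load('pics/side1.png.npz')['pixels'][150:300,220:400],(400,400))]))
```

```text
grip 44.48166054903504 19.999905824661255
lifted 44.69365276645682 19.997581243515015 6.3417
down [-0.228 -0.493 -2.046] 44.303178339168454
t 10.0333
```

View pics/c1.png

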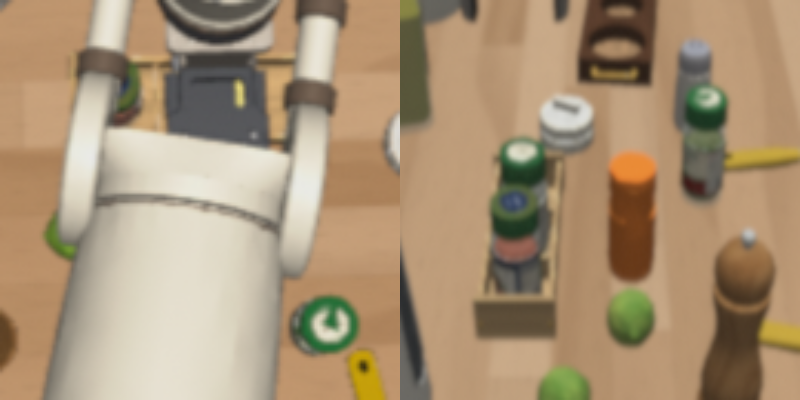

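The new jar stands upright in the middle bay (side crop ~(523,170)), and the rack jar is unchanged. Next come jar 2 and then the mill.

Run:
```python
from h import *
np.set_printoptions(precision=3,suppress=True)
r=down(0)
pick((.451,-.087),.051,r,.78,20,.20)
place((.639,-.0595),.058,r,.75,.20)
pick((.445,.187),.122,r,.85,25,.29)
place((.540,-.332),.131,r,.85,.29)
bot.goto([.452,-.212,.25],r)
s=snap('side','side2.png')['pixels']
cv2.imwrite('pics/c2.png',cv2.resize(s[100:330,200:440],(600,575)))
```

```text
grip 44.18192111750728 20.000421702861786
lifted 44.6006637599498 19.99906897544861 13.7917
down [-0.34  -0.184 -0.11 ] 44.654262617774556
t 17.4417
grip 9.526153271282961 25.15518260262752
lifted 9.731513596267323 25.136904091256543 22.3333
down [-0.455  0.212 -0.711] 9.307432293099732
t 27.8333
```

View pics/c2.png

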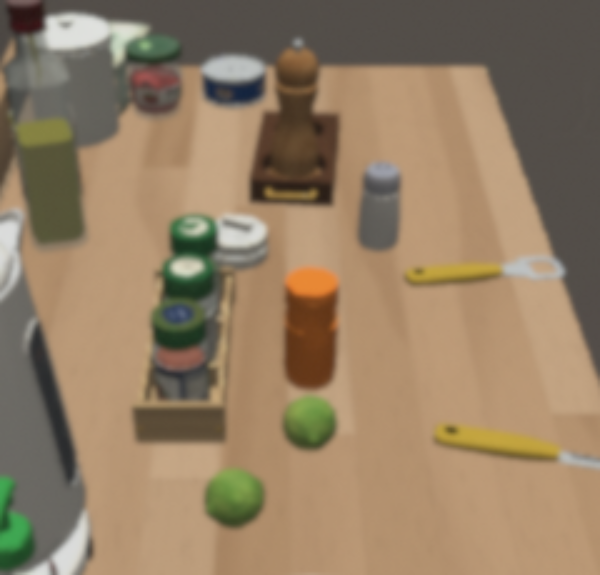

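The jars are in both free bays and the mill stands in the wide well (crop ~(297,110)). The mill grip closed to 9.5 mm, which is the knob rather than the head, so the tool seems to sit higher than I commanded. I'll check that before going on.

Run:
```python
from h import *
np.set_printoptions(precision=4,suppress=True)
r=down(0)
print(bot.current_ee_pos(),bot.current_tool_rot(),bot.current_contact_force())
bot.line_to([.452,-.212,.16],max_speed=.2)
print(bot.current_ee_pos())
s=snap('side','side3.png')['pixels']
cv2.imwrite('pics/c3.png',cv2.resize(s[40:240,240:440],(600,600)))
S=np.load('pics/side3.png.npz');R=S['R']
for x in(.452-.035,.452,.452+.035):
    p=R@np.array([x,-.212,.16])+S['t']; u=p[:2]/p[2]*S['fx']+[S['cx'],S['cy']]; print(u,(u-[240,40])*3)
```

```text
[ 0.4527 -0.213   0.2502] [ 2.2214  2.2203 -0.0001] [-0.3336 -0.19   -1.1388]
[ 0.4528 -0.2129  0.161 ]
[368.7398 142.3466] [386.2194 307.0399]
[354.7337 142.3214] [344.2012 306.9643]
[340.7187 142.2962] [302.1562 306.8887]
```

View pics/c3.png

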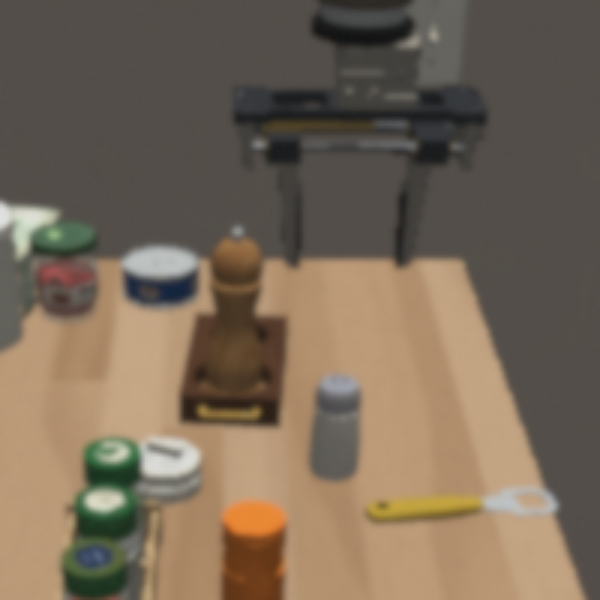

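The fingertips appear at crop v≈265, while the calibration predicts 307, so they show about 14 px too high in the side view. I'll check with the wrist camera.

Run:
```python
from h import *
np.set_printoptions(precision=4,suppress=True)
c=snap('wrist','w3.png');R=np.array(c['R']);
def proj(X):
    p=R@X+c['t'];rr=np.hypot(*p[:2]);th=np.arctan2(rr,p[2]);return p[:2]/rr*th*c['fx']+[c['cx'],c['cy']]
for n,X in dict(tcp=(.4528,-.2129,.161),fx=(.4528+.04,-.2129,.161),fm=(.4528-.04,-.2129,.161),shaktop=(.452,-.212,.092),shakfoot=(.452,-.212,0),knob=(.54,-.332,.178)).items(): print(n,proj(np.array(X)))
print(-R.T@c['t'])
```

```text
tcp [324.8362 270.5581]
fx [391.1137 270.0936]
fm [258.3987 270.4196]
shaktop [323.1575 237.9568]
shakfoot [322.8938 213.5051]
knob [444.1625 428.1339]
[ 0.4513 -0.1347  0.3686]
```

View pics/w3.png

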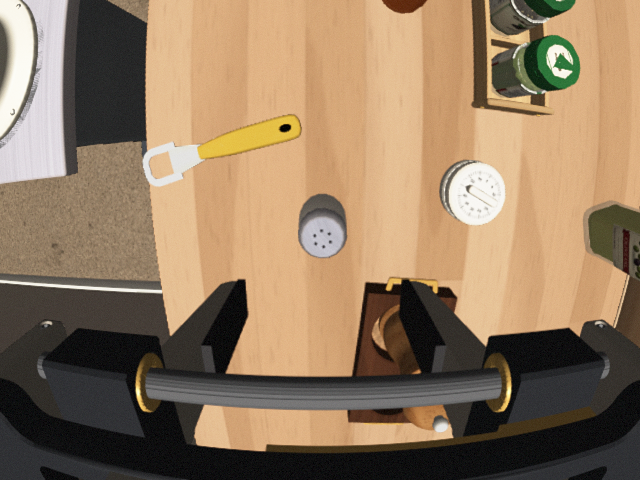

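The wrist view puts the shaker cap at (323,235) and the knob at (440,427), both matching my world points. The fingertips at (243,282) and (402,282) look closer to the camera than the TCP should be. So the real tips sit roughly 40 mm above the reported TCP, which explains the knob grip. I'll grip the shaker at a height that is safe under either reading, then measure the offset.

Run:
```python
from h import *
np.set_printoptions(precision=4,suppress=True)
S=np.load('pics/side3.png.npz')
for u,v in((240+293/3,40+265/3),(240+403/3,40+265/3)):
    o,d=ray(S,(u,v)); print('tip at y=-.213:',o+d*(-.213-o[1])/d[1])
r=down(0); xy=(.452,-.212)
bot.line_to([*xy,.08],max_speed=.15); bot.line_to([*xy,.022],max_speed=.06)
print(bot.current_contact_force())
bot.set_gripper(0,15); print(bot.current_opening()*92,bot.current_grip_force())
s=snap('side','side4.png')['pixels']
cv2.imwrite('pics/c4.png',cv2.resize(s[80:230,290:430],(560,600)))
```

```text
tip at y=-.213: [ 0.4959 -0.213   0.1965]
tip at y=-.213: [ 0.4062 -0.213   0.1967]
[-0.2426 -0.6884  0.9642]
39.674494135759005 14.992826919242361
```

View pics/c4.png

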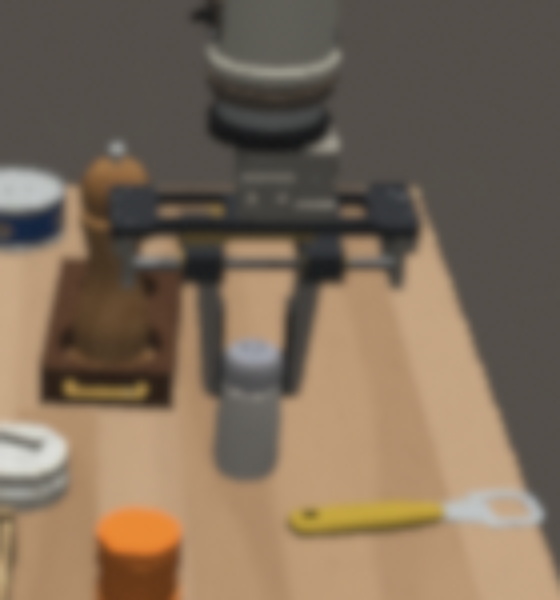

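The fingers straddle the shaker cap with their tips just below it (crop v≈390), so the offset is about +36 mm. I'll place the shaker now.

Run:
```python
from h import *
np.set_printoptions(precision=4,suppress=True)
r=down(0)
bot.line_to([.452,-.212,.17],max_speed=.2); print(bot.current_opening()*92,bot.current_grip_force())
place((.534,-.419),.031,r,.65,.20)
bot.goto([.45,-.1,.25],r)
c=snap('top','top5.png');s=snap('side','side5.png')
cv2.imwrite('pics/c5.png',np.hstack([cv2.resize(c['pixels'][190:290,430:530],(380,380)),cv2.resize(s['pixels'][110:210,260:360],(380,380))]))
for k in blobs(c,(30,110,50),(50,255,255),40): print(cv2.minAreaRect(k),onz(c,cv2.minAreaRect(k)[0],.024))
```

```text
39.479942847103985 14.975758736745775
down [ 0.4627 -0.3301 -1.5772] 39.14313194491863
t 36.6417
((293.7500305175781, 245.25003051757812), (16.970561981201172, 16.26345443725586), 45.0) [0.5352 0.1102 0.024 ]
((259.0, 222.5), (17.0, 16.0), 90.0) [0.5961 0.1974 0.024 ]
((306.0, 196.5), (16.0, 17.0), 0.0) [0.6602 0.0757 0.024 ]
```

View pics/c5.png

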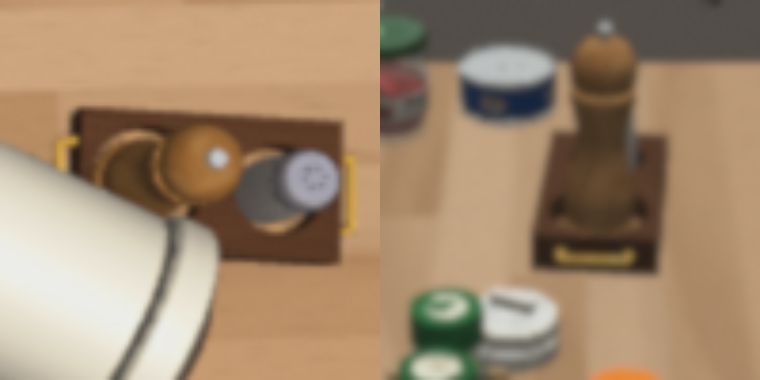

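The mill (top crop (205,160)) and the shaker (310,180) both stand in their wells. Next is the lime: I'll pick it with the fingers closing along y to clear the kettle, and place it with them closing along x.

Run:
```python
from h import *
np.set_printoptions(precision=4,suppress=True)
r=down(90); xy=(.5955,.197)
bot.set_gripper(.8,8); bot.goto([*xy,.20],r); bot.line_to([*xy,.03],max_speed=.15)
f0=bot.current_contact_force()
for z in np.arange(.02,-.027,-.009).tolist()+[-.026]:
    bot.line_to([*xy,z],max_speed=.04); f=np.array(bot.current_contact_force())-f0
    if abs(f[2])>3: print('touch',z,f);break
bot.set_gripper(0,8); print(z,f,bot.current_opening()*92,bot.current_grip_force())
bot.line_to([*xy,.15],max_speed=.15); print(bot.current_opening()*92,bot.current_grip_force(),bot.current_clock())
s=snap('side','side6.png')['pixels']
cv2.imwrite('pics/c6.png',cv2.resize(s[120:340,200:400],(500,550)))
```

```text
-0.026 [-0.4716 -0.0671 -0.1356] 43.34176303489817 8.000030326656997
43.420108867880494 7.999927236232907 45.3583
```

View pics/c6.png

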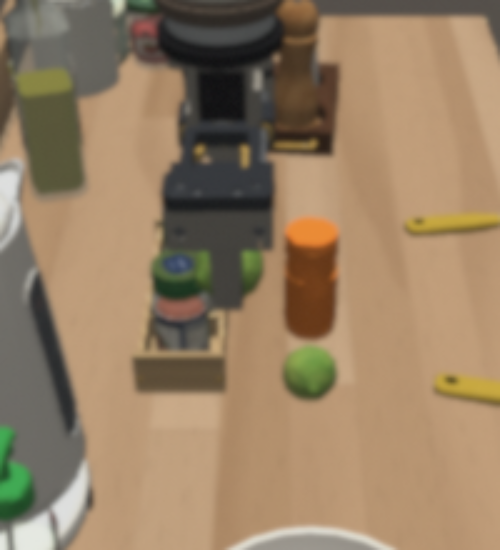

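The lime is held between the fingers (green on both sides of the near finger at (225,272)), and the left lime spot is empty. Now the bowl.

Run:
```python
from h import *
np.set_printoptions(precision=4,suppress=True)
r=down(0)
bot.line_to([.52,.22,.22],max_speed=.2)
place((.539,.357),-.008,r,.66,.20)
bot.goto([.40,.1,.28],r); bot.hold(.5)
c=snap('top','top7.png');s=snap('side','side7.png')
cv2.imwrite('pics/c7.png',np.hstack([cv2.resize(c['pixels'][170:300,130:300],(400,306)),cv2.resize(s['pixels'][200:440,200:440],(306,306))]))
cv2.imwrite('pics/c8.png',cv2.resize(s['pixels'][100:440,180:440],(459,600)))
print(bot.current_clock())
```

```text
down [ 0.8598  0.4945 -0.3654] 43.519217484690984
t 51.0917
52.85
```

View pics/c8.png

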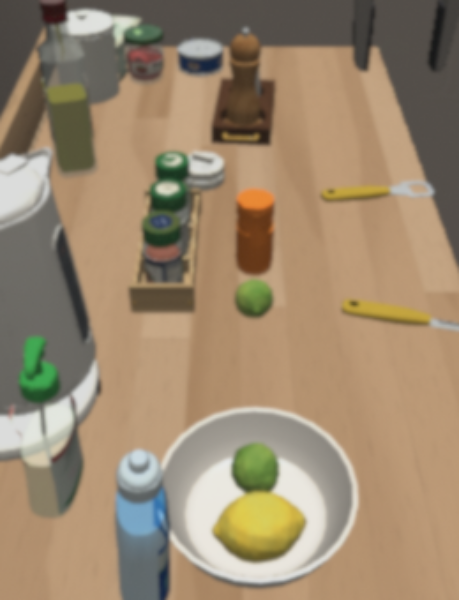

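View pics/top7.png

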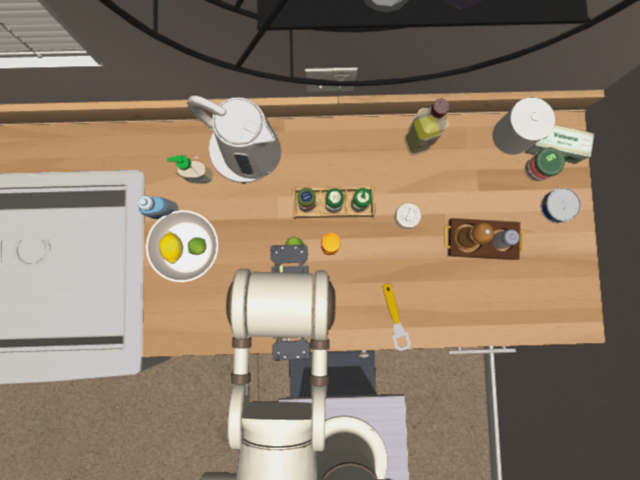

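The lime (197,246) and lemon (171,247) are in the bowl, three jars stand in the rack (306/334/362,200), and the mill and shaker are in their wells. One numeric check that everything is seated upright, then I'll hand in.

Run:
```python
from h import *
np.set_printoptions(precision=3,suppress=True)
T=np.load('pics/top7.png.npz')
ok=True
for n,p,z,e in [('knob',(487.4,231.6),.174,(.540,-.332)),('shaker',(430+310/3.8,190+180/3.8),.096,(.534,-.419)),('j1',(334.5,200),.112,(.64,.0065)),('j2',(362,200),.112,(.639,-.0595))]:
    X=onz(T,p,z)[:2];d=np.linalg.norm(X-e);ok&=d<.01;print(n,X,d)
if ok: print(bot.job_done())
```

```text
knob [ 0.539 -0.332] 0.0012296927120239037
shaker [ 0.532 -0.418] 0.0023380255822667575
j1 [0.632 0.007] 0.007739168456051883
j2 [ 0.63  -0.059] 0.008581390537951055
the job is handed in; nothing more can be done
None
```

The job is handed in at about 53 s: both loose jars are in the rack's free bays, the mill and shaker are in their wells, and the leftmost lime is in the bowl with the lemon; the last pictures showed everything in place, with the mill lifted by its knob and the jar caps measured 8–9 mm nearer the robot than aimed.

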